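# Secure the draw bolt with its curved pin

### The arm

A 6-joint arm with a two-finger parallel gripper is mounted at the origin on a cart in front of the work surface, level with it; the furniture and walls round the work are solid. World frame = base frame: x ahead of the robot, y to its left, z up, the work surface at z = 0. Lengths are in m, angles in degrees, forces in N, time in s.
With the tool pointing down it reaches from about 0.25 to 0.775 m from the base axis. Payload 4 kg.
Tool frame: the origin (TCP) lies at the very end of the fingers, on their centre line; the grasp point (between the pads) lies 19 mm behind it; z points along the fingers, y is the direction in which the jaws open and shut (so a half turn about z gives the same grasp; the last joint's range is limited). The gripper opens to 85 mm and grips with 20 to 120 N. Pads are 22 mm wide; open, the fingers measure 114 mm over their backs; the gripper's body (76 mm by 85 mm) begins 54 mm behind the grasp point. The pads swing forward as they close: fully open they stand 13 mm farther back than shut.
Start: joints at [64.166, 4.996, 78.535, -0, 96.463, -5.907], TCP at [0.187, 0.517, 0.231] pointing down, gripper open.
Joint ranges: [-177.83, 177.83], [-43.37, 116.18], [15.69, 146.23], [-61.86, 241.86], [9.47, 152.12], [-147.06, 147.06]. Speed limits (degrees/s): [159.86, 159.86, 180, 180, 180, 180].

### API

Orientations are given as a 3x3 rotation matrix whose columns are the frame's x, y, z axes.
In Python, from workcell import sensors, cams, ctrl, finder gives the robot as it stands. The module is installed in compiled form; this text tells all that it offers.
- The arm moves only by the tool step_arm, never from a script. Its argument "plan" is one flat list of numbers, 5 for each row, row after row: the shift along the tool's x, y, z in cm, then the turn about the tool's z in degrees, then the opening, from 0 (shut) to 1 (fully open). In form: [x, y, z, spin, jaw, x, y, z, spin, jaw, ...]. A call has 1 to 20 rows; each row is the pose to reach, as a shift and turn from the pose commanded when the call began, along the tool's axes at that moment; what a row does not reach only later rows make up. A row lasts 1/8 s, in which the tool goes at most 62.5 mm and 10.7 degrees, less where a joint would pass 70% of its speed; a pose out of reach is approached as far as the arm can. A call with a gripper value outside its range is refused whole. The fingers move at their own pace and stop on an object; the grip force is fixed at half the most. Time passes only in rows, so rows that repeat a pose let the fingers close. It gives the time, the measured TCP pose, the force and the opening at its end, in the units of the state.
- sensors.sense(): the state, without advancing time (a new reading comes with each control period).
- cams.capture(name): name is "side" or "top" or "wrist"; returns the picture (384x512x3 uint8, red, green, blue); there is no depth.
- cams.calibration(name): a dict with "intrinsics" (3x3 intrinsics, pixels), "R" (3x3) and "t" (3): a world point X has camera coordinates R X + t. Camera axes: x right, y down, z forward; pixel columns grow to the right and rows downward; lengths in m; the calibration is good to about 2 mm. A picture is of the moment at which its call begins: read the wrist's pose just before it. calibration takes no time and is no camera call; for the wrist camera it gives the pose at the moment of the call.
- ctrl.sign_off(): hands the job in, once; it reports no verdict.
Trained networks look in the newest picture that a camera, given by its name, has taken for a name from the list of things; names that differ only in an ending like _2 or _b are one class to them, and where a whole thing is asked for, a point or a joint stands for the part that bears it (a point fixed in the world has none). Each returns a list of dicts, best first, with "conf" (0 to 1); they miss things now and then, are a little off and sometimes report something else, mostly with a low value. They report only what shows in the picture. A call takes as long as a camera call. They do not tell look-alikes from the thing itself.
- finder.spot_in(camera, name): "extent" ([left, top, right, bottom] in pixels, round what is visible of it).
- finder.pinpoint(camera, name): "pixel" ([column, row] in pixels: a listed point, or the origin of a listed thing).
The state is a dict: "t": time; "joints": joint angles; "qd": joint speeds; "tau": joint torques, N m; "tool_pos": TCP position; "tcp_rot": TCP orientation; "ft_force": force on the tool from outside, world axes, zero at the start; "wrist_torque": the same for the moment, N m; "gripper_width": opening from 0.0 (shut) to 1.0 (fully open).
Only numpy, scipy, OpenCV 4.12 (cv2) and the standard library are available. Lean on these libraries where they do the work, as an engineer would, in place of code of your own. Each camera call takes 0.05 s, during which the arm holds its last target. There are 200 camera calls.

### The job

Pick up the curved pin by its orange handle and secure the draw bolt on the grey steel plate: swing the pin round its own arc through the brass ring, from the ring's left side as the robot sees it, until its collar rests against the ring, then let go. Feel for the ring gently, because the bolt may be clamped farther in or out: never force the pin, and leave the relay box, the tape roll and the stop block where they are.

Things in the scene. Friction and masses are not known exactly. Their poses are not given: they have to be found in the camera images.
- hook: Loose curved steel pin, about 0.2 kg, lying flat: a 10 mm round bar bent to an arc of 50 mm radius (centre line). Origin: centre of the arc, level with the underside; z up; bar centre line 5 mm above the underside. Seen from above, about z from its x axis: collar's front face at 0 deg, from there the bare pin clockwise to its nose at -75 deg, tail and orange handle at +52 deg.
- hook_handle (a point): Centre of the orange handle, 30 mm above the underside, +52 deg on the arc. Upright block, 16 mm thick along the radius, 30 mm along the arc, from 0 to 50 mm above the underside. Grip it firmly across the 16 mm: the nose is 90 mm away and twists it. Axes as hook.
- hook_collar (a point): Point on the bar's centre line at the front face of the dark collar, 0 deg on the arc. The collar is a stop block 22 mm along the radius, 6 mm thick, 24 mm tall from the underside. Axes as hook.
- hook_tip (a point): Point on the bar's centre line 5 mm short of the pin's blunt nose, -75 deg on the arc. The nose is a flat end, 10 mm across, its edge barely broken, so it will not find the hole by itself. Axes as hook.
- lock: Fixed grey steel plate 210 x 170 x 8 mm (x, y, z) on the bench, with a draw bolt. Origin: centre of its underside, z up. Its x points along the bolt from the brass ring to the blue housing (36 x 56 x 26 mm, on the plate, centred at x = 80 mm). The rest of the plate is bare: the pin can slide on its top.
- lock_eye (a point): Where the brass ring's centre would be with the bolt drawn fully into its housing: x = 44 mm of the plate, 6.2 mm above its top; axes as lock. Ring: hole 15 mm, along y; outside 38 mm; 12 mm long (y -6 to +6). The real ring is clamped 4 to 24 mm out from here along -x: NOT in the readings, to be felt or seen. When the collar touches, hook_collar is near y = +7.5 mm.
- lock_arc (a point): The point 50 mm to the -x side of lock_eye at the plate's top; axes as lock. The pin comes from +y and turns clockwise (from above) about this point shifted along -x by as much as the real ring stands out: about 90 deg from nose just short of the ring to collar touching. The ring's lower edge is sunk in the plate, so the pin's underside passes 0 to 2 mm above the plate.
- relay_box_7: Loose boxed relay, grey, 108 x 136 x 48 mm, to be left alone. Origin: centre of its underside.
- tape_roll_brown: Loose roll of brown tape, 104 mm across, 48 mm high, to be left alone. Origin: centre of its underside.
- stop_block: Loose black stop block with a knob, 40 x 85 x 49 mm, to be left alone. Origin: centre of its underside.
Things that resemble listed ones, but are neither listed nor needed, are in the scene too. Several things look just like the hook: the one meant starts farthest to the robot's left.

How it is judged (in metres and radians):
On the way:
1. the nose of the pin has come out on the far side of the ring (y of hook_tip in the frame of lock_eye below -0.015 m and x of hook_tip in the frame of lock_eye between -0.046 and 0.002 m and z of hook_tip in the frame of lock_eye between -0.01 and 0.01 m and angle between hook's own z axis and vertical below 0.25 rad), for 0.1 s.
At the end, for the whole second after the job is handed in: The pin lies flat on the plate (tilt under 0.12 rad), released and at rest, through the ring from its +y side, nose over 35 mm beyond; relative to lock_eye, hook_collar is 3 to 11.5 mm along +y (touching: about 7.5), -27.5 to 0 mm along x and within 6 mm in height (y of hook_collar in the frame of lock_eye between 0.003 and 0.0115 m and x of hook_collar in the frame of lock_eye between -0.0275 and 0 m and z of hook_collar in the frame of lock_eye between -0.006 and 0.006 m and y of hook_tip in the frame of lock_eye below -0.035 m and angle between hook's own z axis and vertical below 0.12 rad and linear speed of hook below 0.01 m/s and contact force between the fingers and hook below 0.05 N).
It fails at once if the pin is pressed on the ring, bolt or plate with more than 25 N (contact force between hook and lock above 25 N).
It fails at once if the relay box, the tape roll or the stop block is shifted by more than 15 mm (distance of any of relay_box_7, tape_roll_brown, stop_block from where it was at the start of the episode above 0.015 m).
It also fails if it takes over 72 s, if anything falls off the work surface, if the arm or the gripper's body presses on something with over 40 N, if the wrist force passes 120 N, or if a joint passes its speed limit or range.

## Working session

There is one attempt and no reset: what is moved stays moved. The work goes in short steps, Python scripts to look and compute and a tool call to move; the robot and the scene stay as the last step left them, time stands still between calls to the robot, and variables do not carry over. Pictures are saved under pics/ and viewed, on a budget of 10 in all, crops included, one or two more only if the job needs it, and the job is handed in when it is done.

Besides the shell and the picture viewer there is one more tool, called after ">>>" in YAML: its name, and indented under it one key for each argument. step_arm: Moves the arm, as the interface text tells. Its arguments: {"type":"object","properties":{"plan":{"type":"array","items":{"type":"number"}}},"required":["plan"]}

```bash
mkdir -p pics
cat > h.py <<'E'
import numpy as np, cv2
from workcell import sensors, cams, ctrl, finder
def save(cam,fn,crop=None,scale=1):
    im=cams.capture(cam)[:,:,::-1]
    if crop: im=im[crop[1]:crop[3],crop[0]:crop[2]]
    im=cv2.resize(im,None,fx=scale,fy=scale,interpolation=cv2.INTER_CUBIC); cv2.imwrite('pics/'+fn,im)
def back(cam,px,z,c=None):
    c=c or cams.calibration(cam); K,R,t=[np.array(c[k]) for k in('intrinsics','R','t')]
    d=R.T@np.linalg.inv(K)@np.array([px[0],px[1],1.]); o=-R.T@t
    return o+d*(z-o[2])/d[2]
def proj(cam,X,c=None):
    c=c or cams.calibration(cam); K,R,t=[np.array(c[k]) for k in('intrinsics','R','t')]
    p=K@(R@np.array(X)+t); return p[:2]/p[2]
E
python3 - <<'E'
from h import *
s=sensors.sense(); print(s['t'],s['tool_pos'],np.round(s['tcp_rot'],3).tolist(),s['gripper_width'])
a=cams.capture('top')[:,:,::-1]; b=cams.capture('side')[:,:,::-1]
cv2.imwrite('pics/top.png',cv2.resize(a,(800,600)))
cv2.imwrite('pics/side.png',cv2.resize(b,(800,600)))
for n,z in [('hook_handle',.03),('hook_collar',.005),('hook_tip',.005),('hook',0),('lock',0),('lock_eye',.0142),('lock_arc',.008),('relay_box_7',0),('tape_roll_brown',0),('stop_block',0)]:
    for r in finder.pinpoint('top',n): print(n,round(r['conf'],2),np.round(r['pixel'],1),np.round(back('top',r['pixel'],z),4))
E
```

```text
0.0 [0.18724665 0.51659435 0.23011099] [[-0.94, 0.341, -0.001], [0.341, 0.94, -0.002], [0.0, -0.002, -1.0]] 1.0027431765229515
hook_handle 0.72 [225.  228.8] [0.4495 0.1888 0.03  ]
hook_handle 0.59 [289.5 151.4] [ 0.6689 -0.0127  0.03  ]
hook_collar 0.69 [215.7 218.2] [0.4857 0.2158 0.005 ]
hook_collar 0.61 [302.6 156.2] [ 0.6592 -0.0535  0.005 ]
hook_tip 0.79 [310.8 174.9] [ 0.5997 -0.0731  0.005 ]
hook_tip 0.71 [221.7 201.8] [0.5335 0.1962 0.005 ]
hook_tip 0.27 [223.4 229.8] [0.4504 0.1948 0.005 ]
hook 0.68 [293.3 167.1] [ 0.6282 -0.0233  0.    ]
hook 0.63 [227.3 216.3] [0.4902 0.1819 0.    ]
hook 0.19 [223.7 231.4] [0.4463 0.1945 0.    ]
lock_eye 0.73 [365.5 166.8] [ 0.6127 -0.2368  0.0142]
lock_arc 0.77 [366.1 179. ] [ 0.5767 -0.236   0.008 ]
relay_box_7 0.92 [191.3 160.2] [0.6678 0.2826 0.    ]
tape_roll_brown 0.87 [275.7 215.9] [0.483  0.0399 0.    ]
stop_block 0.97 [137.3 227.4] [0.4729 0.4458 0.    ]
```

View pics/top.png

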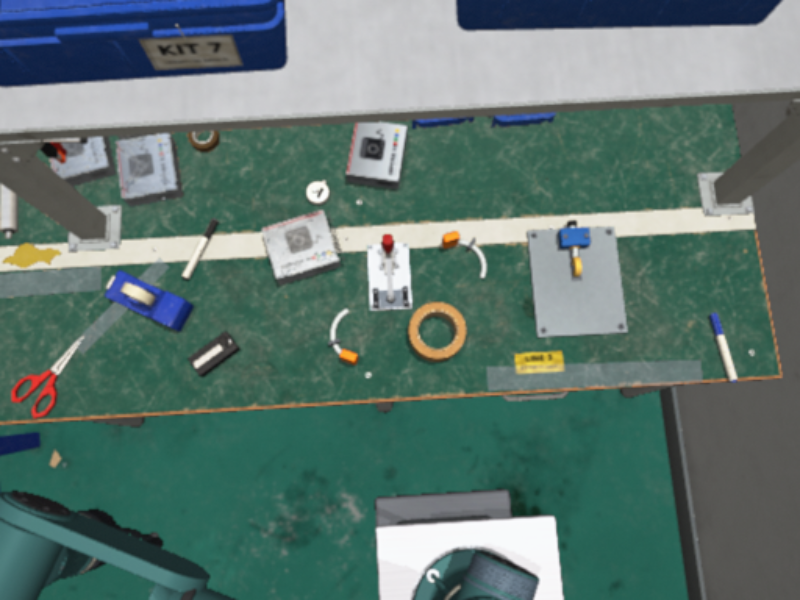

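View pics/side.png

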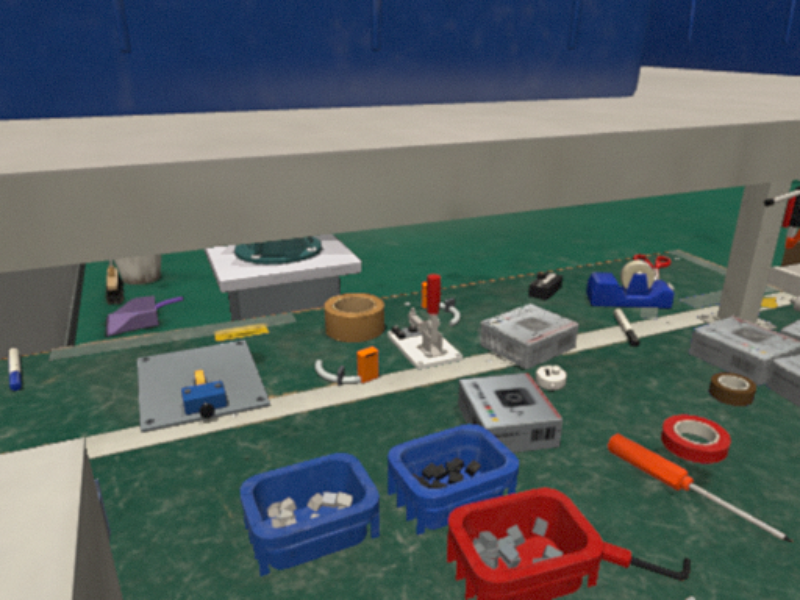

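Two hooks are visible in the top view at 800x600. A is at (345,338), world y≈+0.19, and B is at (465,255), world y≈−0.02. The red scissors (35,390) and the red/black item (52,150) are not hooks. I choose A, which is farthest left, and will hover over it to check with the wrist camera.

>>> step_arm:
  plan: [-37,-21,0,95,1,-37,-21,0,95,1,-37,-21,0,95,1,-37,-21,0,95,1,-37,-21,0,95,1,-37,-21,0,95,1,-37,-21,0,95,1,-37,-21,0,95,1,-37,-21,0,95,1,-37,-21,0,95,1,-37,-21,0,95,1]

```text
t: 1.98
tool_pos: [0.4637, 0.1937, 0.2314]
tcp_rot: [[0.419, 0.908, 0.0], [0.908, -0.419, 0.0], [0.0, 0.0, -1.0]]
ft_force: [-0.0, 0.4, -1.0]
gripper_width: 0.998
```

Run:
```python
from h import *
s=sensors.sense(); print(s['t'],s['tool_pos'],np.round(s['tcp_rot'],3).tolist(),np.round(s['joints'],1))
c=cams.calibration('wrist'); save('wrist','w1.png',None,1.5)
print('cam',-np.array(c['R']).T@c['t'],np.round(np.array(c['R'])[2],2))
for n,z in [('hook_handle',.03),('hook_collar',.005),('hook_tip',.005),('hook',0)]:
    for r in finder.pinpoint('wrist',n): print(n,round(r['conf'],2),np.round(r['pixel'],1),np.round(back('wrist',r['pixel'],z,c),4))
```

```text
1.975 [0.46366763 0.19367057 0.23140041] [[0.419, 0.908, 0.0], [0.908, -0.419, 0.0], [0.0, 0.0, -1.0]] [16.2 -1.1 84.8  0.  96.3 41. ]
cam [0.49831141 0.26713764 0.37454256] [-0.13 -0.29 -0.95]
hook_handle 0.92 [245.4 167.9] [0.4539 0.1916 0.03  ]
hook_handle 0.74 [492.6 249.9] [ 0.6678 -0.0123  0.03  ]
hook_collar 0.89 [477.6 272.9] [ 0.6561 -0.0568  0.005 ]
hook_collar 0.88 [262.4 126.1] [0.487  0.2203 0.005 ]
hook_tip 0.87 [433.5 297.6] [ 0.5966 -0.0691  0.005 ]
hook_tip 0.61 [315.7 126.2] [0.5392 0.1962 0.005 ]
```

View pics/w1.png

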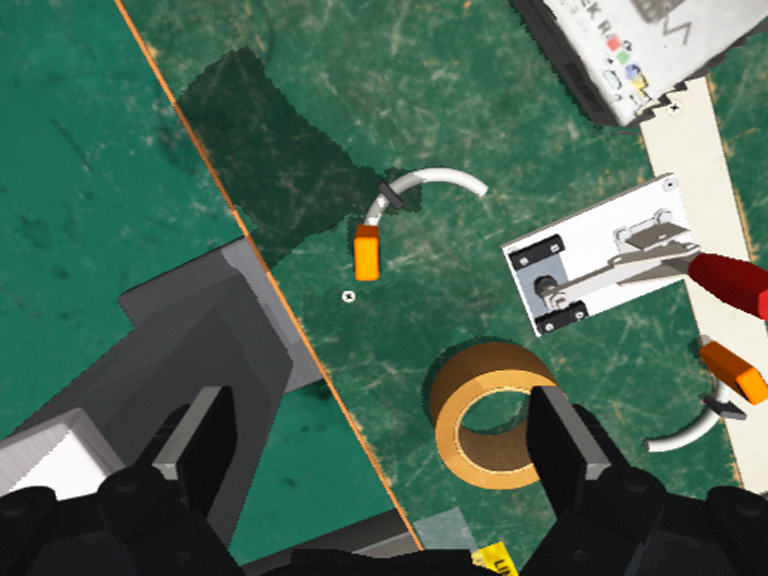

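Hook A is in clear view in the 768x576 crop: handle (367,252), collar (388,193), nose (485,187). The look-alike B is at (735,370). The handle–collar distance comes out at 43.8 mm, which matches, and the fitted yaw is about 104.7°. Descending to grip.

>>> step_arm:
  plan: [-0.6,-0.8,5,-1.5,0.6,-0.6,-0.8,10,-1.5,0.6,-0.6,-0.8,15,-1.5,0.6,-0.6,-0.8,18,-1.5,0.6,-0.6,-0.8,20,-1.5,0.6,-0.6,-0.8,21.9,-1.5,0.6,-0.6,-0.8,21.9,-1.5,0.6,-0.6,-0.8,21.9,-1.5,0.3,-0.6,-0.8,21.9,-1.5,0,-0.6,-0.8,21.9,-1.5,0,-0.6,-0.8,21.9,-1.5,0,-0.6,-0.8,21.9,-1.5,0]

```text
t: 3.72
tool_pos: [0.4548, 0.1919, 0.0137]
tcp_rot: [[0.398, 0.918, 0.002], [0.918, -0.398, 0.001], [0.002, 0.002, -1.0]]
ft_force: [-0.9, 1.0, 6.2]
gripper_width: 0.18
```

Run:
```python
from h import *
s=sensors.sense(); print(s['t'],s['tool_pos'],s['gripper_width'],s['ft_force'])
save('wrist','w2.png',None,1.5)
```

```text
3.725 [0.45483633 0.19187534 0.01368056] 0.18027054892661398 [-0.91336806  0.97837487  6.23206484]
```

View pics/w2.png

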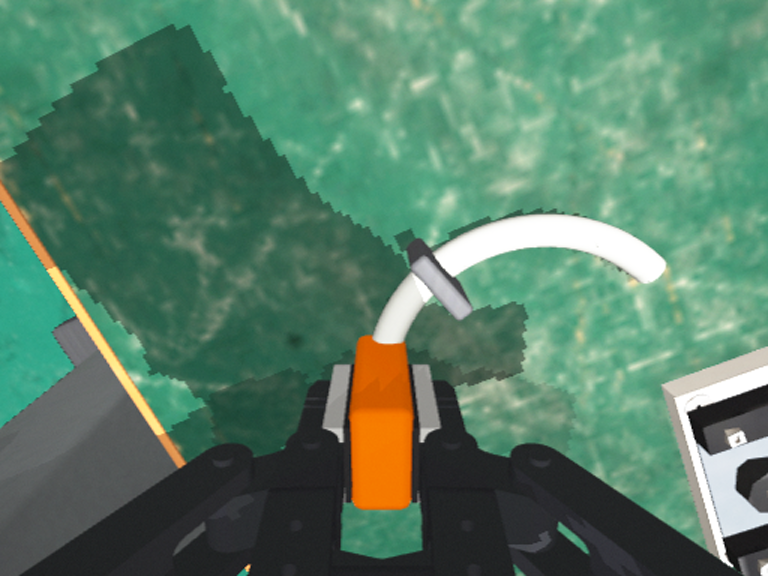

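Handle gripped: width 0.18 × 85 mm ≈ 15 mm, aligned between the pads. The collar is at (440,280) and the nose at (650,265). Lifting, then carrying it high to a viewpoint beside the lock.

>>> step_arm:
  plan: [0,0,-3,0,0,0,0,-9,0,0,0,0,-14,0,0,0,0,-18.6,0,0,-4,2.5,-18.6,0,0,-9,5.5,-18.6,0,0,-14,8.6,-18.6,0,0,-19,11.7,-18.6,0,0,-24,14.8,-18.6,0,0,-26.8,16.5,-18.6,0,0,-26.8,16.5,-18.6,0,0,-26.8,16.5,-18.6,0,0]

```text
t: 5.28
tool_pos: [0.4983, -0.1195, 0.1974]
tcp_rot: [[0.398, 0.918, -0.002], [0.918, -0.398, 0.001], [0.001, -0.002, -1.0]]
ft_force: [1.1, -0.8, -2.2]
gripper_width: 0.178
```

Run:
```python
from h import *
s=sensors.sense(); T=np.array(s['tool_pos']); print(s['t'],T,np.round(s['joints'],1),s['gripper_width'],s['ft_force'],s['wrist_torque'])
Rt=np.array(s['tcp_rot']); print(Rt.round(3).tolist())
c=cams.calibration('wrist'); save('wrist','w3.png',None,1.5)
for n,z in [('hook_handle',T[2]-.0137+.03),('hook_collar',T[2]-.0137+.005),('hook_tip',T[2]-.0137+.005),('lock',0),('lock_eye',.0142),('lock_arc',.008)]:
    for r in finder.pinpoint('wrist',n):
        X=back('wrist',r['pixel'],z,c); print(n,round(r['conf'],2),np.round(r['pixel'],1),X.round(4),(Rt.T@(X-T)).round(4))
```

```text
5.275 [ 0.49829243 -0.1194694   0.19738475] [-19.8   0.8  86.8   0.   92.6   3.6] 0.17806909201801976 [ 1.06006222 -0.78581115 -2.19752098] [-0.05743579  0.02141439 -0.05984283]
[[0.398, 0.918, -0.002], [0.918, -0.398, 0.001], [0.001, -0.002, -1.0]]
hook_handle 0.62 [257.2 278.4] [ 0.5004 -0.1202  0.2137] [ 0.0002  0.0022 -0.0163]
hook_collar 0.85 [292.2 175.6] [ 0.5308 -0.0909  0.1887] [0.0391 0.0185 0.0087]
hook_collar 0.71 [385.5  32.3] [ 0.5877 -0.0496  0.1887] [0.0997 0.0543 0.0086]
hook_tip 0.61 [325.5  73.4] [ 0.56   -0.0548  0.1887] [0.0838 0.031  0.0087]
hook_tip 0.57 [425.8 170.6] [ 0.5882 -0.1131  0.1887] [0.0416 0.08   0.0086]
lock 0.91 [366.  237.4] [ 0.5791 -0.2458  0.    ] [-0.0839  0.1248  0.1971]
lock_eye 0.68 [409.2 230.2] [ 0.6213 -0.2474  0.0142] [-0.0686  0.1641  0.1828]
lock_arc 0.67 [361.3 242.8] [ 0.5714 -0.2453  0.008 ] [-0.0865  0.1175  0.1891]
```

View pics/w3.png

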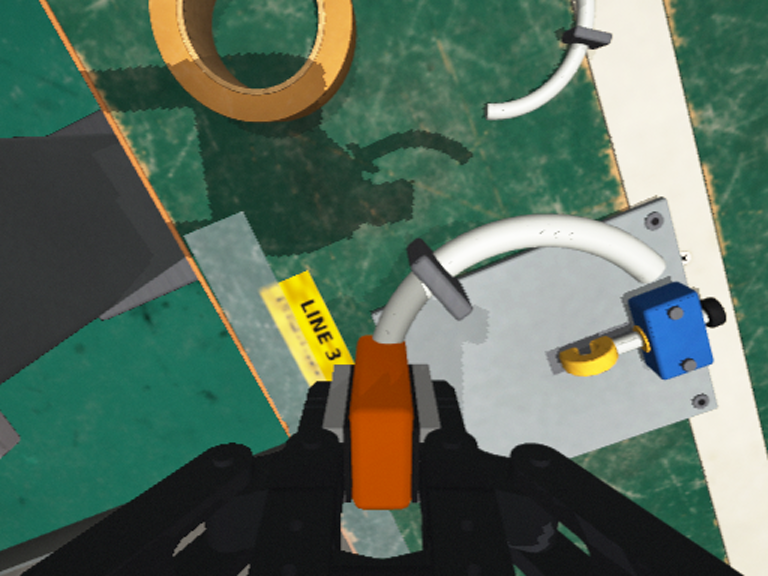

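The view shows the plate with the blue housing (670,330), knob (713,312) and ring (588,355). The held pin matches its model in the tool frame: the collar is within 1 mm and the tip within 2 mm. Next I fit the housing and ring silhouettes to get the lock pose and how far the ring stands out.

```bash
cat > fit.py <<'E'
from h import *
from scipy.optimize import minimize
def masks(im):
    hsv=cv2.cvtColor(im,cv2.COLOR_BGR2HSV); out=[]
    for lo,hi in [((100,120,50),(125,255,255)),((18,110,70),(32,255,255))]:
        out.append(cv2.inRange(hsv,lo,hi))
    return out
def hullmask(pts,shape,f=4):
    m=np.zeros((shape[0]*f,shape[1]*f),np.uint8)
    cv2.fillConvexPoly(m,cv2.convexHull(np.round(pts*f).astype(np.int32)),1); return m
def P(X,c):
    K,R,t=[np.array(c[k]) for k in('intrinsics','R','t')]; p=(X@R.T+t)@K.T; return p[:,:2]/p[:,2:]
box=np.array([[80+a,b,h] for a in(-18,18) for b in(-28,28) for h in(8,34)])/1e3
th=np.linspace(0,2*np.pi,60)
ring=np.array([[19*np.cos(t),y,max(8,14.2+19*np.sin(t))] for t in th for y in(-6,6)])/1e3
def W(p,L): 
    a=p[2]; R=np.array([[np.cos(a),-np.sin(a),0],[np.sin(a),np.cos(a),0],[0,0,1]]); return L@R.T+[p[0],p[1],0]
def fit(c,mb,mr,p0):
    up=lambda m:cv2.resize(m,None,fx=4,fy=4,interpolation=cv2.INTER_NEAREST)>0
    B,Rg=up(mb),up(mr)
    def iou(a,b): return (a&b).sum()/(a|b).sum()
    def cost(v,full=False):
        p=[p0[0]+v[0]/1e3,p0[1]+v[1]/1e3,np.radians(v[2])]
        r=ring+np.array([.044-v[3]/1e3,0,0])
        i=iou(hullmask(P(W(p,box),c),mb.shape)>0,B),iou(hullmask(P(W(p,r),c),mb.shape)>0,Rg)
        return i if full else 2-sum(i)
    best=min((minimize(cost,[0,0,-2.4,s],method='Nelder-Mead',options=dict(initial_simplex=np.array([[0,0,-2.4,s]]+[[5*(i==0),5*(i==1),-2.4+4*(i==2),s+5*(i==3)] for i in range(4)]),xatol=.05,fatol=1e-4)) for s in(6,14,22)),key=lambda r:r.fun)
    return best.x,cost(best.x,True)
def comp(m,seed):
    n,l,st,ce=cv2.connectedComponentsWithStats(m); 
    i=min(range(1,n),key=lambda k:np.hypot(*(ce[k]-seed))+(1e3 if st[k,4]<60 else 0)); q=(l==i).astype(np.uint8)
    pts=np.argwhere(q)[:,::-1].astype(np.int32); cv2.fillConvexPoly(q,cv2.convexHull(pts),1); return q,st[i]
E
python3 - <<'E'
from fit import *
im=cams.capture('wrist')[:,:,::-1].copy(); cv2.imwrite('pics/w3raw.png',im); c=cams.calibration('wrist')
b,r=masks(im); mb,sb=comp(b,(447,221)); mr,sr=comp(r,(393,237)); print(sb,sr)
x,i=fit(c,mb,mr,(.5791,-.2458)); print(x.round(2),i)
p=[.5791+x[0]/1e3,-.2458+x[1]/1e3,np.radians(x[2])]; print(p)
T=np.array(sensors.sense()['tool_pos']); 
for nm,L in[('ring',[.044-x[3]/1e3,0,.0142]),('arc',[-.006-x[3]/1e3,0,.008])]: print(nm,W(p,np.array([L])).round(4))
v=cv2.resize(im[150:280,330:512],None,fx=4,fy=4)
for L in(box,ring+np.array([.044-x[3]/1e3,0,0])):
    h=cv2.convexHull(np.round((P(W(p,L),c)-[330,150])*4).astype(np.int32)); cv2.polylines(v,[h],True,(0,0,255),1)
cv2.imwrite('pics/fit1.png',v)
E
```

```text
[ 418  188   55   65 2265] [371 224  39  27 673]
[-2.4  -0.4  -1.5  18.18] (np.float64(0.9136461966359101), np.float64(0.939984532095901))
[np.float64(0.5767008390026594), np.float64(-0.24620401971590952), np.float64(-0.026177064257097156)]
ring [[ 0.6025 -0.2469  0.0142]]
arc [[ 0.5525 -0.2456  0.008 ]]
```

View pics/fit1.png

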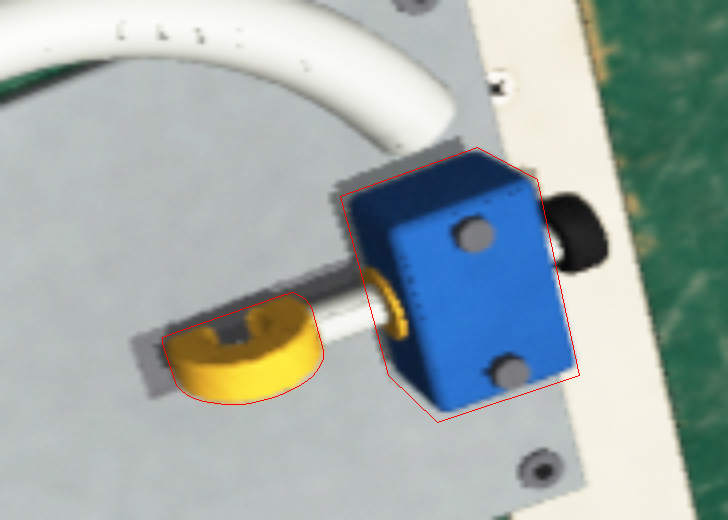

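The ring fit is tight (IoU 0.94): ring centre at about (0.6025,−0.2469), standing about 18 mm out, lock yaw about −2°. The arc centre is therefore about (0.5525,−0.2454). Moving to the pre-insertion pose, still above the plate.

>>> step_arm:
  plan: [-4,2,0,0,0,-9.4,5,0,0,0,-9.4,5,3,0,0,-9.4,5,7,0,0,-9.4,5,11,0,0,-9.4,5,14,0,0,-9.4,5,16,0,0,-9.4,5,16.6,0,0,-9.4,5,16.6,0,0,-9.4,5,16.6,0,0]

```text
t: 6.92
tool_pos: [0.5083, -0.2266, 0.0338]
tcp_rot: [[0.398, 0.918, 0.002], [0.918, -0.398, -0.001], [-0.0, 0.003, -1.0]]
ft_force: [0.1, -0.3, -1.6]
gripper_width: 0.181
```

Run:
```python
from fit import *
s=sensors.sense(); T=np.array(s['tool_pos']); Rt=np.array(s['tcp_rot']); print(s['t'],T,s['ft_force'],s['wrist_torque'],s['gripper_width'])
im=cams.capture('wrist')[:,:,::-1].copy(); c=cams.calibration('wrist'); cv2.imwrite('pics/w4raw.png',im)
for n,z in [('hook_collar',T[2]-.0137+.005),('hook_tip',T[2]-.0137+.005),('lock_eye',.0142),('lock_arc',.008)]:
    for r in finder.pinpoint('wrist',n)[:1]:
        X=back('wrist',r['pixel'],z,c); print(n,round(r['conf'],2),np.round(r['pixel'],1),X.round(4),(Rt.T@(X-T)).round(4))
q=proj('wrist',[.6025,-.2469,.02],c); print('ring px',q)
r=masks(im)[1]; mr,sr=comp(r,q); print(sr)
up=cv2.resize(mr,None,fx=4,fy=4,interpolation=cv2.INTER_NEAREST)>0
def cost(v):
    h=hullmask(P(W([.6025+v[0]/1e3,-.2469+v[1]/1e3,np.radians(-2)],ring),c),mr.shape)>0; return 1-(h&up).sum()/(h|up).sum()
o=minimize(cost,[0,0],method='Nelder-Mead',options=dict(initial_simplex=[[0,0],[4,0],[0,4]])); print('ring',o.x,o.fun)
v=cv2.resize(im,None,fx=1.5,fy=1.5)
p=[.6025+o.x[0]/1e3,-.2469+o.x[1]/1e3,np.radians(-2)]
cv2.polylines(v,[cv2.convexHull(np.round(P(W(p,ring),c)*1.5).astype(np.int32))],True,(0,0,255),1)
# predicted pin centre line & edges at its height
C=T+.05*Rt[:,1]; y0=np.degrees(np.arctan2(-Rt[1,1],-Rt[0,1]))-52
for rad in(.045,.055):
    a=np.radians(y0-np.linspace(0,80.7,40)); L=np.c_[C[0]+rad*np.cos(a),C[1]+rad*np.sin(a),np.full(40,T[2]-.0137+.005)]
    cv2.polylines(v,[np.round(P(L,c)*1.5).astype(np.int32)],False,(255,0,255),1)
cv2.imwrite('pics/w4.png',v)
```

```text
6.925 [ 0.50829729 -0.22662526  0.03378778] [ 0.08205571 -0.28039479 -1.56358049] [-0.01274917  0.06237923  0.00675936] 0.18070646656056355
hook_collar 0.89 [296.2 176. ] [ 0.5425 -0.1991  0.0251] [0.0389 0.0204 0.0087]
hook_tip 0.85 [425.  173.8] [ 0.5977 -0.2218  0.0251] [0.0399 0.0801 0.0089]
lock_eye 0.84 [471.  193.7] [ 0.6206 -0.2464  0.0142] [0.0265 0.1109 0.0199]
lock_arc 0.62 [371.3 224.9] [ 0.5701 -0.2462  0.008 ] [0.0066 0.0645 0.026 ]
ring px [442.09780398 212.03937855]
[ 396  182   85   55 3071]
ring [0.0531311  0.50421143] 0.05767210588976823
```

View pics/w4.png

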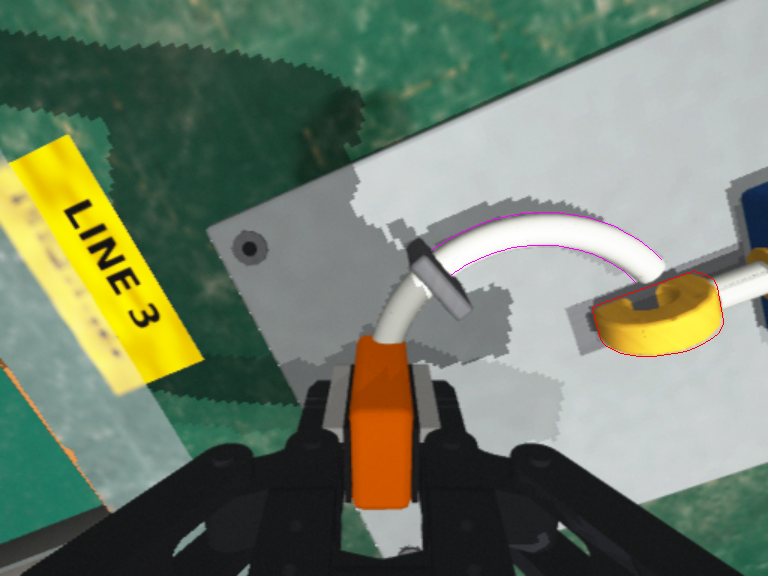

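The predicted pin outline (magenta) and ring outline (red) both match the image. The ring centre is (0.6025,−0.2464) and the nose is just short of it at (650,270). Correcting about 2 mm and lowering gently.

>>> step_arm:
  plan: [0.06,-0.21,0.4,0,0,0.06,-0.21,0.8,0,0,0.06,-0.21,1.0,0,0,0.06,-0.21,1.0,0,0,0.06,-0.21,1.0,0,0]

```text
t: 7.8
tool_pos: [0.5057, -0.2248, 0.0223]
tcp_rot: [[0.398, 0.918, 0.0], [0.918, -0.398, -0.0], [0.0, 0.0, -1.0]]
ft_force: [0.5, 0.0, -3.2]
gripper_width: 0.18
```

>>> step_arm:
  plan: [0,0,0.03,0,0,0,0,0.03,0,0,0,0,0.03,0,0,0,0,0.03,0,0]

```text
t: 8.3
tool_pos: [0.5056, -0.2248, 0.022]
tcp_rot: [[0.398, 0.918, 0.0], [0.918, -0.398, 0.0], [0.0, 0.0, -1.0]]
ft_force: [-0.3, -0.3, -2.8]
gripper_width: 0.178
```

>>> step_arm:
  plan: [0,0,0.05,0,0,0,0,0.05,0,0,0,0,0.05,0,0,0,0,0.05,0,0]

```text
t: 8.8
tool_pos: [0.5057, -0.2248, 0.0218]
tcp_rot: [[0.398, 0.918, 0.0], [0.918, -0.398, -0.0], [0.0, 0.0, -1.0]]
ft_force: [-1.3, -0.2, 0.4]
gripper_width: 0.178
```

Plate touch felt at TCP z≈0.0218. Raising 1 mm and swinging the first 14° about the arc centre.

>>> step_arm:
  plan: [0,0.1,-0.1,0,0,0.349,0.112,-0.1,4,0,0.696,0.149,-0.1,8,0,1.04,0.209,-0.1,12,0,1.21,0.249,-0.1,14,0,1.21,0.249,-0.1,14,0,1.21,0.249,-0.1,14,0]

```text
t: 9.68
tool_pos: [0.5126, -0.2146, 0.0223]
tcp_rot: [[0.607, 0.794, -0.0], [0.794, -0.607, 0.0], [-0.0, -0.0, -1.0]]
ft_force: [-0.0, -0.3, -2.8]
gripper_width: 0.179
```

```bash
cat > chk.py <<'E'
from fit import *
import sys
s=sensors.sense(); T=np.array(s['tool_pos']); Rt=np.array(s['tcp_rot']); print(s['t'],T,s['ft_force'],s['wrist_torque'])
im=cams.capture('wrist')[:,:,::-1].copy(); c=cams.calibration('wrist')
C=T+.05*Rt[:,1]; y0=np.degrees(np.arctan2(-Rt[1,1],-Rt[0,1]))-52
rg=np.array([.6025,-.2464]); l=np.radians(-1.5); A=rg-.05*np.array([np.cos(l),np.sin(l)])
d=A-C[:2]; print('yaw',y0,'C',C,'corr tool x,y cm',(Rt[:2,:2].T@d*100).round(3))
v=im.copy()
cv2.polylines(v,[np.round(P(W([*rg,l],ring),c)).astype(np.int32).reshape(-1,2)],False,(0,0,255),1)
v=cv2.resize(im,None,fx=3,fy=3)
cv2.polylines(v,[cv2.convexHull(np.round(P(W([*rg,l],ring),c)*3).astype(np.int32))],True,(0,0,255),1)
for rad in(.045,.055):
    a=np.radians(y0-np.linspace(0,80.7,40)); L=np.c_[C[0]+rad*np.cos(a),C[1]+rad*np.sin(a),np.full(40,T[2]-.0137+.005)]
    cv2.polylines(v,[np.round(P(L,c)*3).astype(np.int32)],False,(255,0,255),1)
q=(proj('wrist',[*rg,.02],c)*3).astype(int); x=max(0,min(q[0]-500,1536-700)); y=max(0,min(q[1]-300,1152-500))
cv2.imwrite('pics/'+sys.argv[1],v[y:y+500,x:x+700])
E
python3 chk.py w5.png
```

```text
9.675 [ 0.5126193  -0.21464597  0.02227388] [-0.02902943 -0.25625823 -2.84079254] [-0.00797095  0.07727756  0.01054401]
yaw 90.60077128555767 C [ 0.55234044 -0.24501422  0.02225704] corr tool x,y cm [0.005 0.019]
```

View pics/w5.png

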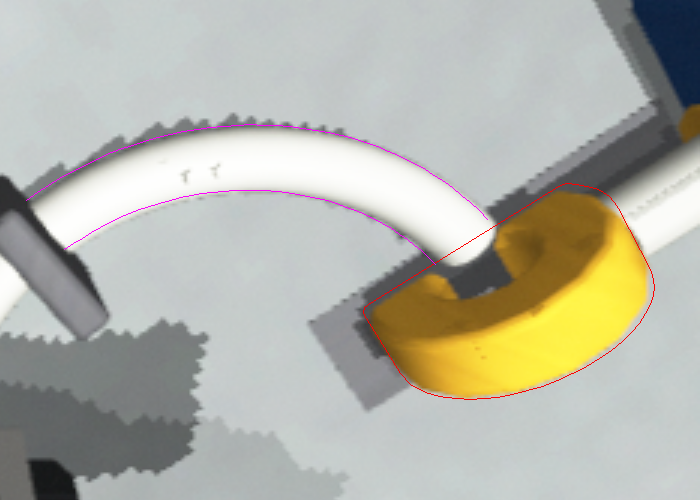

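The nose is centred on the hole's mouth. The nose-face centre is at (465,247), and the middle of the ring's near edge is at (464,247). Entering slowly.

>>> step_arm:
  plan: [0.0,0.02,-0.04,0,0,0.174,0.023,-0.04,2,0,0.262,0.028,-0.04,3,0,0.349,0.032,-0.04,4,0,0.436,0.039,-0.04,5,0,0.523,0.047,-0.04,6,0,0.61,0.057,-0.04,7,0,0.696,0.069,-0.04,8,0,0.696,0.069,-0.04,8,0]

```text
t: 10.85
tool_pos: [0.5176, -0.2095, 0.0229]
tcp_rot: [[0.712, 0.702, 0.0], [0.702, -0.712, 0.0], [0.0, -0.0, -1.0]]
ft_force: [-0.0, -1.0, -1.4]
gripper_width: 0.179
```

>>> step_arm:
  plan: [0.174,0.003,0,2,0,0.349,0.012,0,4,0,0.523,0.027,0,6,0,0.696,0.049,0,8,0,0.868,0.076,0,10,0,1.04,0.109,0,12,0,1.21,0.149,0,14,0,1.21,0.149,0,14,0]

```text
t: 11.85
tool_pos: [0.5272, -0.2021, 0.0229]
tcp_rot: [[0.861, 0.509, 0.0], [0.509, -0.861, 0.0], [0.0, -0.0, -1.0]]
ft_force: [-0.5, 0.1, -1.6]
gripper_width: 0.177
```

```bash
python3 chk.py w6.png
```

```text
11.85 [ 0.52722734 -0.2020669   0.02287643] [-0.46303646  0.10457179 -1.62974523] [0.01335221 0.07638546 0.0281261 ]
yaw 68.60742944342076 C [ 0.55268499 -0.2451007   0.02287282] corr tool x,y cm [-0.014 -0.009]
```

View pics/w6.png

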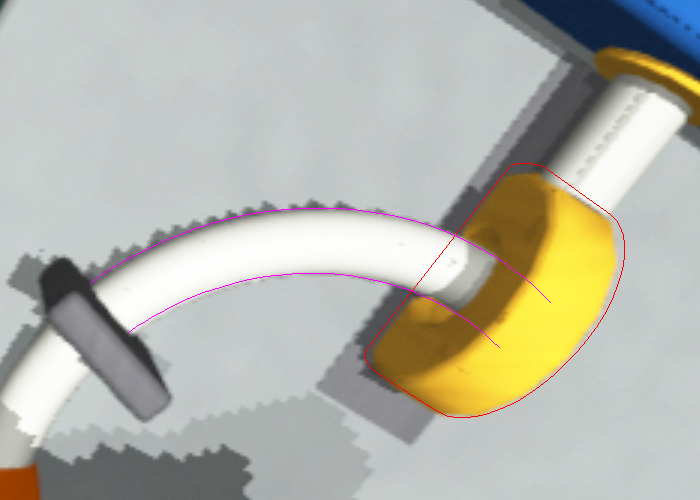

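The pin is inside the ring with no force. Continuing the swing.

>>> step_arm:
  plan: [0.164,0.003,0,2,0,0.339,0.012,0,4,0,0.686,0.049,0,8,0,1.03,0.109,0,12,0,1.368,0.194,0,16,0,1.7,0.302,0,20,0,2.024,0.432,0,24,0,2.337,0.585,0,28,0,2.49,0.67,0,30,0,2.49,0.67,0,30,0]

```text
t: 13.15
tool_pos: [0.5521, -0.1952, 0.0229]
tcp_rot: [[1.0, 0.01, -0.0], [0.01, -1.0, 0.0], [-0.0, -0.0, -1.0]]
ft_force: [0.7, 0.4, -2.6]
gripper_width: 0.177
```

```bash
python3 chk.py w7.png
```

```text
13.15 [ 0.55206998 -0.19517942  0.02285577] [ 0.7318337   0.43621233 -2.5603356 ] [ 0.05738398  0.06167838 -0.00139982]
yaw 38.586571477247446 C [ 0.55258186 -0.2451768   0.02284998] corr tool x,y cm [-0.006 -0.009]
```

>>> step_arm:
  plan: [0.174,0.0,0,2,0,0.349,0.012,0,4,0,0.696,0.049,0,8,0,1.04,0.109,0,12,0,1.378,0.194,0,16,0,1.71,0.302,0,20,0,2.034,0.432,0,24,0,2.192,0.506,0,26,0,2.192,0.506,0,26,0]

```text
t: 14.32
tool_pos: [0.5741, -0.2001, 0.0229]
tcp_rot: [[0.903, -0.429, 0.0], [-0.429, -0.903, 0.0], [0.0, -0.0, -1.0]]
ft_force: [0.1, 0.4, -3.2]
gripper_width: 0.185
```

```bash
python3 chk.py w8.png
```

```text
14.325 [ 0.57406387 -0.20008277  0.02289998] [ 0.11767708  0.43800872 -3.18500177] [ 0.04441177 -0.03262247 -0.0132391 ]
yaw 12.577600212968875 C [ 0.55259946 -0.24524114  0.02289507] corr tool x,y cm [-0.014 -0.01 ]
```

View pics/w8.png

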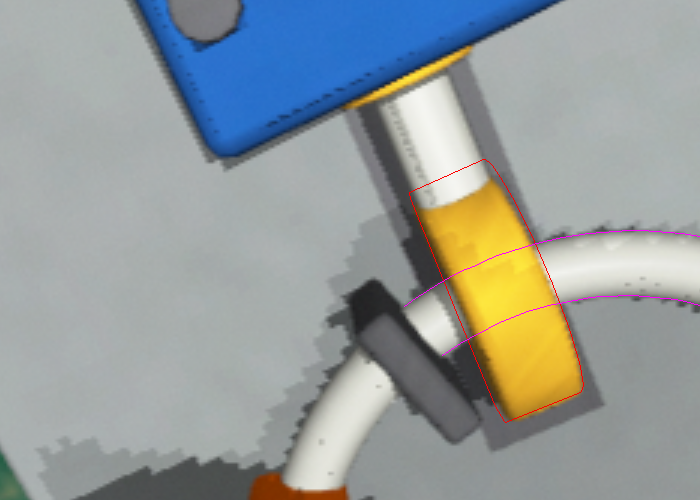

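The pin is through, with the nose out on the far side to the right. The collar at (420,360) is a few mm from the ring. Closing by feel.

>>> step_arm:
  plan: [0.087,0.001,0,1,0,0.174,0.003,0,2,0,0.262,0.007,0,3,0,0.262,0.007,0,3,0]

```text
t: 14.88
tool_pos: [0.5764, -0.2013, 0.0229]
tcp_rot: [[0.879, -0.476, 0.0], [-0.476, -0.879, 0.0], [0.0, -0.0, -1.0]]
ft_force: [-0.3, 0.1, -2.3]
gripper_width: 0.176
```

>>> step_arm:
  plan: [0.044,0,0,0.5,0,0.087,0.001,0,1,0,0.131,0.002,0,1.5,0,0.131,0.002,0,1.5,0]

```text
t: 15.38
tool_pos: [0.5775, -0.2019, 0.0229]
tcp_rot: [[0.867, -0.499, 0.0], [-0.499, -0.867, 0.0], [0.0, -0.0, -1.0]]
ft_force: [0.1, 0.2, -3.0]
gripper_width: 0.183
```

>>> step_arm:
  plan: [0.044,0,0,0.5,0,0.044,0,0,0.5,0,0.087,0.001,0,1,0,0.087,0.001,0,1,0]

```text
t: 15.88
tool_pos: [0.5781, -0.202, 0.0229]
tcp_rot: [[0.858, -0.514, -0.0], [-0.514, -0.858, 0.001], [-0.001, -0.0, -1.0]]
ft_force: [-0.8, 1.7, -2.2]
gripper_width: 0.178
```

Contact is felt (+1.7 N along y) at the expected angle of about 8.6°. Lowering onto the plate and letting go.

>>> step_arm:
  plan: [0,0,0.04,0,0,0,0,0.08,0,0,0,0,0.08,0,0.25,0,0,0.08,0,0.4,0,0,0.08,0,0.5,0,0,0.08,0,0.5,0,0,0.08,0,0.5,0,0,-2,0,0.5,0,0,-5,0,0.5,0,0,-9,0,0.5,0,0,-12,0,0.5,0,0,-12,0,0.5]

```text
t: 17.38
tool_pos: [0.58, -0.2031, 0.1468]
tcp_rot: [[0.858, -0.514, 0.007], [-0.514, -0.858, -0.003], [0.007, -0.001, -1.0]]
ft_force: [0.1, 0.0, -0.5]
gripper_width: 0.502
```

Run:
```python
from fit import *
s=sensors.sense(); print(s['t'],s['tool_pos'],s['ft_force'],s['gripper_width'])
im=cams.capture('wrist')[:,:,::-1].copy(); c=cams.calibration('wrist')
l=np.radians(-1.5); e=np.array([.6025,-.2464])+.018*np.array([np.cos(l),np.sin(l)]); R=np.array([[np.cos(l),-np.sin(l)],[np.sin(l),np.cos(l)]])
for n,z in [('hook_collar',.013),('hook_tip',.013),('hook_handle',.038)]:
    for r in finder.pinpoint('wrist',n): 
        X=back('wrist',r['pixel'],z,c); print(n,round(r['conf'],2),np.round(r['pixel']),(R.T@(X[:2]-e)*1e3).round(1))
cv2.imwrite('pics/w9.png',cv2.resize(im,None,fx=1.5,fy=1.5))
```

```text
17.375 [ 0.58003479 -0.20313793  0.14675353] [ 0.07595085  0.03506251 -0.45747947] 0.5015406355089688
hook_collar 0.86 [276. 139.] [-19.6   9.4]
hook_collar 0.62 [ 64. 191.] [ 30.1 187.8]
hook_tip 0.9 [351. 136.] [-47.  -44.4]
hook_tip 0.83 [115. 234.] [-23.8 173.8]
hook_handle 0.73 [253. 192.] [-42.8  44.4]
```

View pics/w9.png

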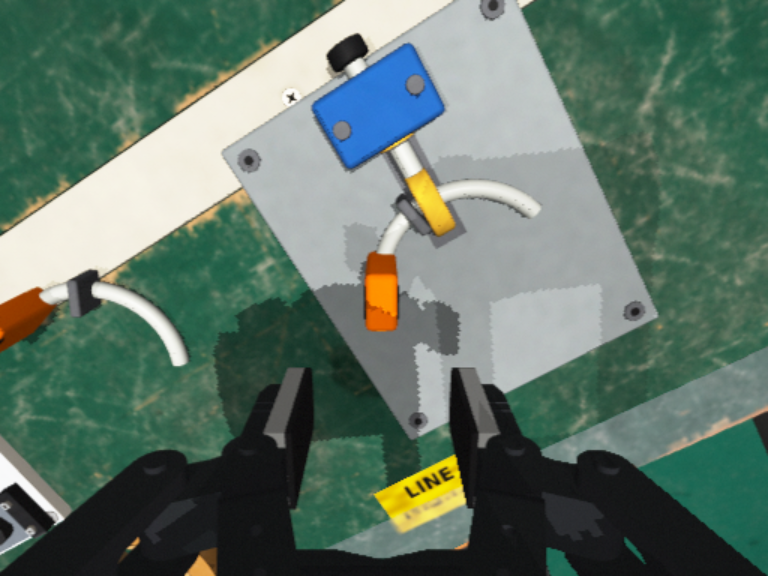

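The pin lies flat through the ring and is released. The collar at (410,215) is against the ring at (432,205), and the nose is out at (535,208). All readings are inside the limits, so I'm handing in.

```bash
python3 -c "
from workcell import ctrl; print(ctrl.sign_off())"
```

```text
the job is handed in; nothing more can be done
None
```

The curved pin is through the brass ring with its collar at the ring and has been let go. I handed the job in at about 17.4 s of the 72 s allowed, and no verdict was reported.

- **Choice of pin:** I took the pin farthest to the robot's left by its handle, after checking it in a close wrist picture. The other pin that looked just like it was left alone.
- **Insertion:** The wrist camera put the ring about 18 mm out from its drawn-in position. I felt for the plate (about 3 N), raised the pin 1 mm, and swung it about 97° round its own arc. The wrist force stayed within a few newtons the whole way. I stopped when the side force rose to 1.7 N, close to the angle where the collar should touch.
- **Final position:** Relative to `lock_eye`, the collar is about 9.4 mm along y and −19.6 mm along x, both within limits. The tip is about 44 mm beyond, where 35 mm is needed. The fingers are open and about 12 cm above the pin.
- **A small disagreement:** Touching should read about 7.5 mm, so the collar reading is about 2 mm high. That is within the point finder's error, but the collar may have sprung back slightly on release. The last picture shows it at the ring.
- **Not rechecked:** I kept clear of the relay box, tape roll and stop block, but did not measure their positions again at the end.

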